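Float the bench loading lift and load a freezer box

ROBOT

A 7-joint arm with a two-finger parallel gripper is mounted at the origin on a cart in front of the work surface, level with it; the furniture and walls round the work are solid. World frame = base frame: x ahead of the robot, y to its left, z up, the work surface at z = 0. Lengths are in mm, angles in rad, forces in N, time in s.
With the tool pointing down it reaches from about 425 to 1025 mm from the base axis. Payload 3.6 kg.
Tool frame: the origin (TCP) lies midway between the tips of the shut fingers; the grasp point (between the pads) lies 19 mm behind it (arm.pinch_z is the distance from the TCP to the grasp point, in mm); z points along the fingers, y is the line along which they close (so a half turn about z gives the same grasp; the last joint's range is limited). The gripper opens to 85 mm and grips with 20 to 120 N. Pads are 22 mm wide; open, the fingers measure 114 mm over their backs; the gripper's body (76 mm by 85 mm) begins 54 mm behind the grasp point. The pads swing forward as they close: fully open they stand 13 mm farther back than shut.
Start: joints at [-1.347, 0.591, 0.048, 1.609, -0.033, 0.943, -0.034], TCP at [226.542, 688.701, 231.302] pointing down, gripper open.
Joint ranges: [-2.69, 2.69], [-0.47, 2.24], [-1.27, 1.36], [0.19, 2.51], [-1.53, 4.68], [0.08, 2.07], [-3.09, 3.09]. Speed limits (rad/s): [2.57, 2.57, 3.14, 3.14, 3.14, 3.14, 3.14].

INTERFACE

Orientations are given as [roll, pitch, yaw] about the fixed x, y, z axes, in that order (R = Rz(yaw) Ry(pitch) Rx(roll)).
In Python, from workcell import arm gives the robot as it stands.
- The arm moves only by the tool jog_arm, called as a command line: name --argument value ..., lists and objects as JSON in quotes. Schema: {"type":"object","properties":{"ticks":{"type":"array","items":{"type":"number"},"minItems":6,"maxItems":120},"jaw":{"type":"number"},"squeeze":{"type":"number"},"only":{"type":"string"},"quiet":{"type":"boolean"},"lines":{"type":"string"}},"required":["ticks"],"additionalProperties":false}. ticks is one flat list of numbers that holds 1 to 20 rows one after another, with no inner brackets; each row has 6 numbers: dx, dy, dz in shares of the most that a row can go, 1 being 62.5 mm, then a rotation vector rx, ry, rz in units of 0.05 rad; each row shifts and turns the commanded pose from where the row before left it, along the tool's axes as they then stand; what a row does not reach is not made up. A row lasts 1/8 s, in which the tool goes at most 62.5 mm and 0.188 rad, less where a joint would pass 70% of its speed; a pose out of reach is approached as far as the arm can. jaw is the finger opening in mm, set as the call begins (left out keeps the last). The fingers move at their own pace and stop on an object; squeeze is the grip in N (left out, the last holds). Time passes only in rows, so rows that do not move let the fingers close. The tool returns the time, the measured TCP pose, the force, the opening and the grip force at its end. only (a regular expression) keeps the lines of the reply that match it, lines (a string "A,B") keeps lines A to B, and quiet returns only ok. Input that does not fit is refused with a message, and nothing moves.
- arm.state(): the state, without advancing time (a new reading comes with each control period).
- arm.read_camera(name): name is "scene" or "top"; returns the picture (480x640x3 uint8, red, green, blue); there is no depth.
- arm.get_calibration(name): a dict with "camera_matrix" (3x3 intrinsics, pixels), "rvec" (rotation vector, rad) and "tvec" (3), from world to camera coordinates, as OpenCV has them. Camera axes: x right, y down, z forward; pixel columns grow to the right and rows downward; lengths in mm; the calibration is good to about 2 mm. A picture is of the moment at which its call begins. get_calibration takes no time and is no camera call.
- arm.finish_job(): hands the job in; it is judged then, once.
The state is a dict: "time_s": time; "qpos": joint angles; "joint_vel": joint speeds; "tau": joint torques, N m; "eef_pos": TCP position; "eef_rot": TCP orientation; "contact_force": force on the tool from outside, world axes, zero at the start; "wrist_torque": the same for the moment, N m; "grip_width": finger opening in mm; "gripper_force": force on a finger pad.
Only numpy, scipy, OpenCV 4.12 (cv2) and the standard library are available. Lean on these libraries where they do the work, as an engineer would, in place of code of your own. Each camera call takes 0.05 s, during which the arm holds its last target. There are 200 camera calls.

TASK

The loading lift on the bench is switched off with its table still up. Push its valve lever away from you, past the stiff detent and into the float notch, then press the table all the way down so that it lies level with the deck beside it. Then slide the freezer box across from the deck until it sits square on the table against the low stop lip at the lever end; leave the lever in float and do not disturb the timer and the well plate nearby.

Things in the scene. Friction and masses are not known exactly. Their poses are not given: they have to be found in the camera images.
- lift: Low grey loading lift, fixed on the bench, 450 x 205 mm. Origin on the bench under the table's centre; x away from the robot, y along the unit to the left (turned by its yaw), z up. Along y from the left: power pack with deck, lift table, valve block (x -52 to 62, y -153 to -97, top 85 mm above the bench; lever on it, gauge on its near face). Pipes at the back reach x = 110 mm.
- deck_top (a point): Centre of the loading deck, the flat aluminium top of the power pack, 73.5 mm above the bench. In the lift's frame it covers x -100 to 100 and y 84 to 286 mm. No side walls.
- table_top (a point): Centre of the lift table's upper face; axes as the lift's. Flat aluminium plate, 200 mm in x, 164 mm in y, dark skirt below. 127 mm above the bench when up, 72 mm when home (1.5 mm below the deck, so the box slides over without catching). Its end beside the lever, y -82 to -77 mm of the lift's frame, has the stop: a lip standing 16 mm over the table; the other edges are open.
- lift_table (a joint): Downward travel of the table in m: 0 = up (always so at the start), 0.055 = home on its lower stop. Unless the lever is in float the ram is locked and the table gives only about 3 mm. In float, seal friction holds it wherever it is left; a push of 8 to 12 N on the middle of its top takes it down.
- lever_pivot (a point): Centre of the lever's horizontal pin, at x 5, y -125 mm of the lift's frame, 105 mm above the bench. The pin lies along the lift's y: the lever swings in the lift's x-z plane.
- lever_ball (a point): Centre of the black ball grip (32 mm diameter) on the lever's end, 125 mm from the pivot; the steel arm below it is 11 mm thick. Pushed to float, its centre rises to 230 mm above the bench (lever upright) and ends at 216 mm. Nothing stands above or beside it; a tall square post of the bench stands behind, its face at x = 684 mm, y -223 to -178 mm of the robot's frame.
- valve_lever (a joint): Lever angle, rad; grows as the ball goes to the lift's +x (away). The arm leans (value - 0.25) from vertical towards +x. -0.35 (near stop) to 0.34: working range, friction holds it anywhere (2 N at the ball). From 0.34 it climbs the detent, about 14 N at the ball: let go before 0.50 it is thrown back, beyond 0.56 it snaps into the float notch, where it rests at 0.72 to 0.75 (far stop 0.75).
- freezer_box: Square card freezer box with lid, 134 x 134 x 50 mm, 0.35 to 0.7 kg, too wide to grasp; stands on the deck, turned up to 0.20 rad from the lift. Origin at the centre of its underside, x and y along its sides as the lift's, z up. Resting against the stop, its origin lies at y = -10 mm of the lift's frame.
- timer: White bench timer, 62 x 62 x 17 mm, on the bench to the right; to be left alone. Origin at the centre of its underside.
- well_plate: White well plate, 86 x 128 x 14 mm, on the bench to the right; to be left alone. Origin at the centre of its underside.

How it is judged:
By the outcome, as a careful person would: the job done as asked, in the order asked, and still so for the second after the job is handed in, with the robot touching nothing.
It also fails if it takes over 62 s, if anything falls off the work surface, if the arm or the gripper's body presses on something with over 40 N, if the wrist force passes 120 N, or if a joint passes its speed limit or range.

## Working session

There is one attempt and no reset: what is moved stays moved. The work goes in short steps, Python scripts to look and compute and a tool call to move; the robot and the scene stay as the last step left them, time stands still between calls to the robot, and variables do not carry over. Pictures are saved under pics/ and viewed, at most 10 in all, crops included, and the job is handed in when it is done.

```bash
ls; mkdir -p pics; python3 - <<'E'
from workcell import arm
import cv2
for n in("scene","top"):
    cv2.imwrite(f"pics/{n}0.png",arm.read_camera(n)[:,:,::-1])
    c=arm.get_calibration(n);print(n,c)
print(arm.state())
E
```

```text
pics
workcell.py
scene {'camera_matrix': array([[435.04888502,   0.        , 308.05745094],
       [  0.        , 435.04888502, 238.5721761 ],
       [  0.        ,   0.        ,   1.        ]]), 'rvec': array([ 2.05471716, -0.5470814 ,  0.335537  ]), 'tvec': array([-561.11830163,  199.9565571 ,  771.09510669])}
top {'camera_matrix': array([[566.15945258,   0.        , 319.02987512],
       [  0.        , 566.15945258, 229.04248013],
       [  0.        ,   0.        ,   1.        ]]), 'rvec': array([ 2.15923329, -2.13537619,  0.15012397]), 'tvec': array([-140.22964343,  563.83245414, 1204.80995567])}
{'time_s': 0.1, 'qpos': array([-1.34651057,  0.5920513 ,  0.04828846,  1.6096706 , -0.03326843,
        0.94271041, -0.03370615]), 'joint_vel': array([-5.51390336e-06, -2.34686055e-03, -2.35040599e-05, -2.07233566e-03,
        1.24334015e-03,  1.31425471e-04,  1.39279125e-03]), 'tau': array([ 4.54867026e-03, -5.49987638e+01,  1.55314721e+00, -1.98824036e+01,
        9.69946239e-03,  3.85040752e-03, -9.42699955e-06]), 'eef_pos': array([226.29416045, 688.00376973, 230.24637313]), 'eef_rot': array([-3.13956104e+00,  1.31690323e-04,  2.82391355e+00]), 'contact_force': array([0.07056211, 0.15545124, 0.64054216]), 'wrist_torque': array([-0.01900053, -0.04563892,  0.02198161]), 'gripper_force': 0.0, 'grip_width': 85.38413161631195}
```

View pics/scene0.png

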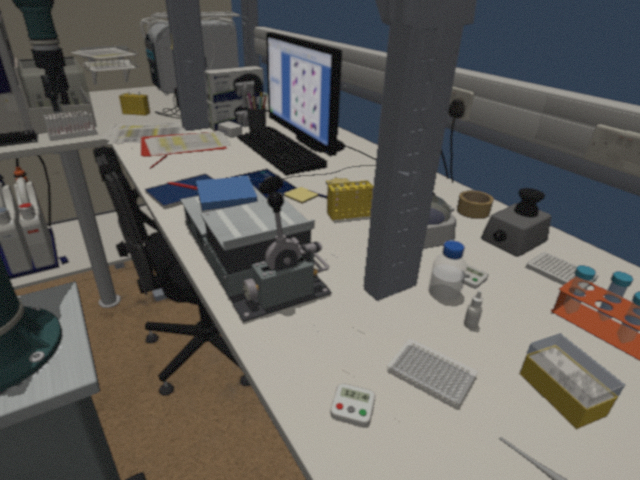

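View pics/top0.png

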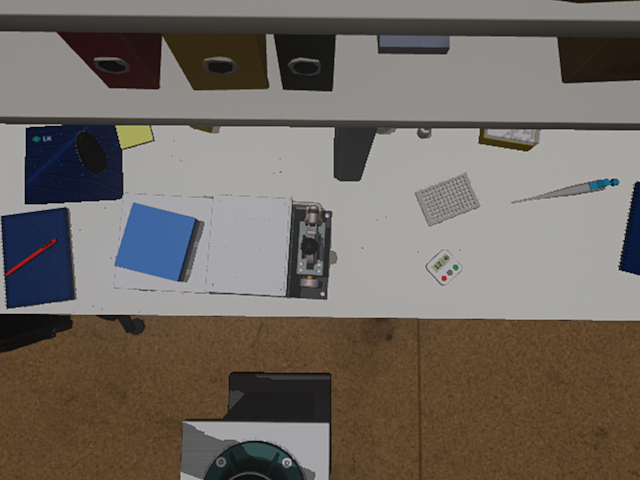

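The top view shows the blue box near (158,242), the table around (250,245), and the lever ball at about (310,245). I'll enlarge that area to pick out the corners.

```bash
python3 - <<'E'
import cv2
t=cv2.imread("pics/top0.png")
cv2.imwrite("pics/t1.png",cv2.resize(t[180:310,100:350],None,fx=3.2,fy=3.2,interpolation=cv2.INTER_CUBIC))
t=cv2.imread("pics/scene0.png")
cv2.imwrite("pics/s1.png",cv2.resize(t[165:325,170:340],None,fx=3.5,fy=3.5,interpolation=cv2.INTER_CUBIC))
E
```

```text
(no output)
```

View pics/t1.png

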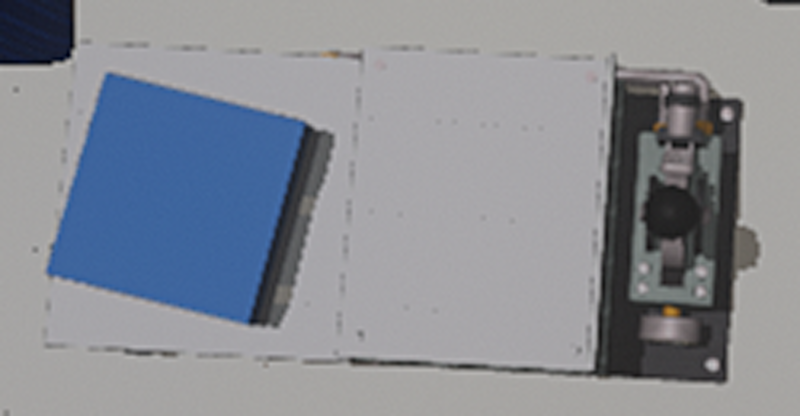

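View pics/s1.png

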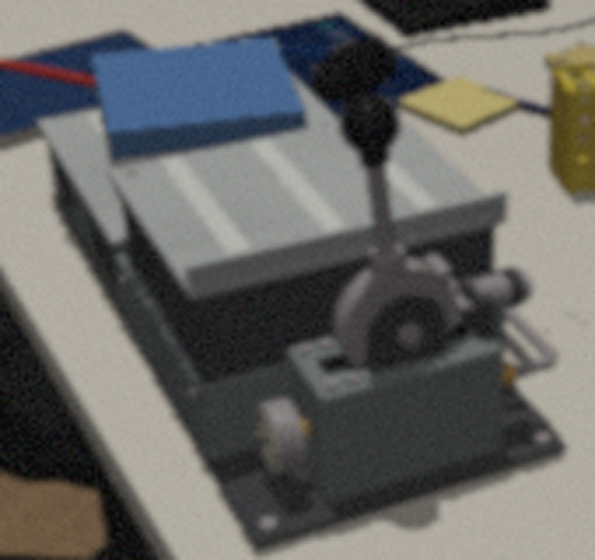

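```bash
cat > h.py <<'E'
import numpy as np,cv2
from workcell import arm
from scipy.optimize import least_squares
C={n:arm.get_calibration(n) for n in("scene","top")}
def proj(n,P):
    c=C[n];return cv2.projectPoints(np.float64(P).reshape(-1,1,3),c["rvec"],c["tvec"],c["camera_matrix"],None)[0][:,0]
def ray(n,uv,z):
    c=C[n];R=cv2.Rodrigues(c["rvec"])[0];o=-R.T@c["tvec"]
    d=R.T@np.linalg.solve(c["camera_matrix"],[uv[0],uv[1],1]);return o+d*(z-o[2])/d[2]
def tri(a,b):
    A=[]
    for n,uv in(("top",a),("scene",b)):
        c=C[n];P=c["camera_matrix"]@np.c_[cv2.Rodrigues(c["rvec"])[0],c["tvec"]]
        A+=[uv[0]*P[2]-P[0],uv[1]*P[2]-P[1]]
    X=np.linalg.svd(np.array(A))[2][-1];return X[:3]/X[3]
def t1(u,v): return np.array([100+(u+.5)/3.2-.5,180+(v+.5)/3.2-.5])
def s1(u,v): return np.array([170+(u+.5)/3.5-.5,165+(v+.5)/3.5-.5])
def l2w(p,q):
    q=np.float64(q);c,s=np.cos(p[2]),np.sin(p[2])
    return np.array([p[0]+c*q[0]-s*q[1],p[1]+s*q[0]+c*q[1],q[2]])
E
python3 - <<'E'
from h import *
obs=[((100,82,127),t1(363,50)),((100,-82,143),t1(613,58)),((-100,-82,143),t1(596,372)),((-100,82,127),t1(340,360)),((100,286,73.5),t1(78,42)),((-100,286,73.5),t1(45,345))]
sc=[((-100,-82,143),s1(190,268)),((100,-82,143),s1(503,197))]
def f(p): return np.r_[[proj("top",l2w(p,q))[0]-o for q,o in obs],[proj("scene",l2w(p,q))[0]-o for q,o in sc]].ravel()
r=least_squares(f,[600,0,0]);print(r.x,r.fun.reshape(-1,2).round(1))
b=[ray("top",t1(*u),123.5) for u in((108,73),(307,122),(252,323),(48,273))]
print(np.round(b,1),np.mean(b,0))
print([np.linalg.norm(b[i]-b[i-1]) for i in range(4)])
B=tri(t1(671,210),s1(369,122));print("ball",B);p=r.x
pv=l2w(p,(5,-125,105));print("pivot",pv,np.linalg.norm(B-pv))
c,s=np.cos(p[2]),np.sin(p[2]);d=B-pv
print("angle",np.arctan2(d[0]*c+d[1]*s,d[2])+.25)
e=(b[0]-b[3]+b[1]-b[2]);print("box yaw",np.arctan2(e[1],e[0]))
print("float ball",l2w(p,(5+125*np.sin(.49),-125,105+125*np.cos(.49))))
print("box in lift",[(c*(np.mean(b,0)-l2w(p,(0,0,0)))[0]+s*(np.mean(b,0)-l2w(p,(0,0,0)))[1]),(-s*(np.mean(b,0)-l2w(p,(0,0,0)))[0]+c*(np.mean(b,0)-l2w(p,(0,0,0)))[1])])
S=arm.state();from scipy.spatial.transform import Rotation as Ro
print(Ro.from_euler('xyz',S['eef_rot']).as_matrix().round(3))
E
```

```text
[ 5.19571535e+02  7.14494451e+00 -4.32782343e-02] [[ 0.1 -1.1]
 [ 1.  -0.8]
 [ 0.2  0. ]
 [-0.7 -0.5]
 [-0.5  1.4]
 [ 0.1 -0.3]
 [-1.8  0.8]
 [ 0.7 -0.8]]
[[604.6 249.5 123.5]
 [574.  119.8 123.5]
 [445.  149.2 123.5]
 [475.2 280.2 123.5]] [524.68952464 199.65204909 123.5       ]
[np.float64(133.04363756449462), np.float64(133.24351240768723), np.float64(132.3751740014086), np.float64(134.42635894995797)]
ball [ 507.59832194 -116.88395226  231.52990906]
pivot [ 519.15876293 -117.95433454  105.        ] 127.06143160568482
angle 0.15860955876493169
box yaw -0.22835493180340577
float ball [ 577.93191475 -120.49952203  215.29160733]
box in lift [np.float64(-3.2155700795453583), np.float64(192.54827767572377)]
[[-0.95   0.312 -0.001]
 [ 0.312  0.95  -0.002]
 [-0.    -0.002 -1.   ]]
```
Great. Ball at (507.6,-117.0,~229.7). Push along +x (lift x dir: yaw -0.043).

The fit holds up: box sides come out at 132–134 mm, lever length at 127 mm (125 given) and lever angle near 0.16. Next I approach the lever by way of the bench side.

Units first: shifts go in shares of 62.5 mm and turns go in units of 0.05 rad. So -36.2 mm is -0.5792, -28.9 mm is -0.4624, -0.137 rad is -2.74.

jog_arm --ticks '[-0.5792,-0.4624,0,0,0,0,-0.5792,-0.4624,0,0,0,0,-0.5792,-0.4624,0,0,0,0,-0.5792,-0.4624,0,0,0,0,-0.5792,-0.4624,0,0,0,0,-0.5792,-0.4624,0,0,0,0,-0.5792,-0.4624,0,0,0,0,-0.5792,-0.4624,0,0,0,0,-0.5792,-0.4624,0,0,0,0,-0.5792,-0.4624,0,0,0,0,0,0,0,0,0,-2.74,0,0,0,0,0,-2.74]' --jaw 0 --squeeze 40

```text
time_s: 1.6
eef_pos: [480.3, 299.9, 230.9]
eef_rot: [-3.141, -0.001, 3.1]
contact_force: [-0.2, -0.3, -0.8]
grip_width: 0.1
gripper_force: 0.0
```

```bash
cat >> h.py <<'E'
from scipy.spatial.transform import Rotation as Ro
def go(x,y,z,yaw=None):
    S=arm.state();R=Ro.from_euler('xyz',S['eef_rot']).as_matrix()
    d=R.T@(np.array([x,y,z])-S['eef_pos']);print("tool d",d.round(1),"yaw err->tool rz",None if yaw is None else round(-((yaw-S['eef_rot'][2]+np.pi)%(2*np.pi)-np.pi),3),"now",S['eef_pos'].round(1),S['eef_rot'].round(3),S['qpos'].round(2),S['contact_force'].round(1),S['time_s'])
E
python3 -c "
from h import *;go(450,-115,205,3.098)"
```

```text
tool d [  13.1 -415.7   26.2] yaw err->tool rz 0.002 now [480.3 299.9 230.9] [-3.141e+00 -1.000e-03  3.100e+00] [-0.65  0.39  0.02  1.97 -0.01  0.78  0.9 ] [-0.2 -0.3 -0.8] 1.6
```

To row units: -41.6 mm is -0.6656, 13 mm is 0.208.

jog_arm --ticks '[0.0208,-0.6656,0,0,0,0,0.0208,-0.6656,0,0,0,0,0.0208,-0.6656,0,0,0,0,0.0208,-0.6656,0,0,0,0,0.0208,-0.6656,0,0,0,0,0.0208,-0.6656,0,0,0,0,0.0208,-0.6656,0,0,0,0,0.0208,-0.6656,0,0,0,0,0.0208,-0.6656,0,0,0,0,0.0208,-0.6656,0,0,0,0,0,0,0.208,0,0,0,0,0,0.208,0,0,0]'

```text
time_s: 3.1
eef_pos: [448.7, -113.5, 204.5]
eef_rot: [3.141, -0.0, 3.098]
contact_force: [-0.6, 0.3, -0.1]
grip_width: 0.1
gripper_force: 0.0
```

```bash
python3 - <<'E'
from h import *
go(553,-119,203,3.098)
im=arm.read_camera("scene")[:,:,::-1];cv2.imwrite("pics/s2.png",cv2.resize(im[60:340,140:460],None,fx=2.1,fy=2.1))
E
```

```text
tool d [-104.4   -1.     1.5] yaw err->tool rz -0.0 now [ 448.7 -113.5  204.5] [ 3.141 -0.     3.098] [ 0.05  0.31  0.13  2.21 -0.07  0.63  1.75] [-0.6  0.3 -0.1] 3.1
```

View pics/s2.png

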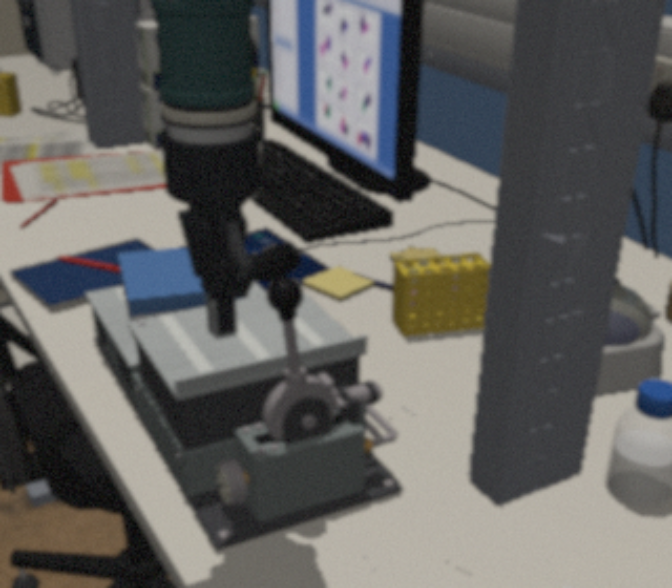

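The gripper stands clear in front of the ball, with the fingers spanning the ball's height. Now I push it.

To row units: -15 mm is -0.24.

jog_arm --ticks '[-0.24,0,0,0,0,0,-0.24,0,0,0,0,0,-0.24,0,0,0,0,0,-0.24,0,0,0,0,0]'

```text
time_s: 3.65
eef_pos: [508.7, -116.2, 205.4]
eef_rot: [3.141, -0.003, 3.098]
contact_force: [-11.1, 0.6, 9.3]
grip_width: -0.1
gripper_force: 6.4
```

jog_arm --ticks '[-0.192,0,0,0,0,0,-0.192,0,0,0,0,0,-0.192,0,0,0,0,0,-0.048,0,0,0,0,0,0,0,0,0,0,0]'

```text
time_s: 4.28
eef_pos: [549.2, -118.4, 205.7]
eef_rot: [-3.141, 0.002, 3.098]
contact_force: [-0.5, -0.7, -1.0]
grip_width: 0.1
gripper_force: 0.0
```

```bash
python3 - <<'E'
from h import *
im=arm.read_camera("scene")[:,:,::-1];cv2.imwrite("pics/s3.png",cv2.resize(im[60:340,140:460],None,fx=2.1,fy=2.1))
E
```

```text
(no output)
```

View pics/s3.png

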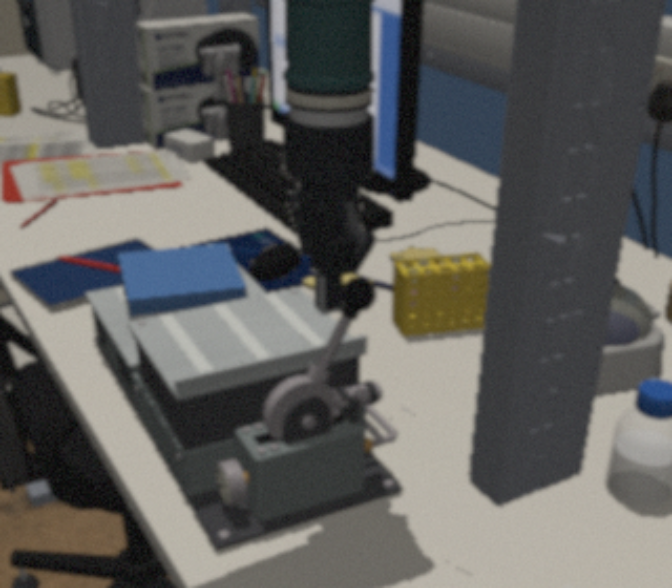

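```bash
python3 -c "
from h import *;print(proj('scene',l2w((519.6,7.1,-.0433),(5+125*np.sin(.48),-125,105+125*np.cos(.48)))),140+357/2.1,60+294/2.1)"
```

```text
[[308.68941626 200.18295991]] 310.0 200.0
```

jog_arm --ticks '[0.192,0,0,0,0,0,0.288,0,0,0,0,0,0,0.496,0,0,0,0,0,0.496,0,0,0,0,0,0.496,0,0,0,0,0,0.496,0,0,0,0,0,0,0.4,0,0,0,0,0,0.4,0,0,0,0,0,0.288,0,0,0]'

```text
time_s: 5.45
eef_pos: [521.1, 6.6, 136.6]
eef_rot: [-3.141, -0.002, 3.098]
contact_force: [0.8, -0.1, -0.3]
grip_width: 0.5
gripper_force: 0.0
```

```bash
python3 -c "
from h import *;go(519.6,7.1,72,3.098)"
```

```text
tool d [ 1.4  0.4 64.6] yaw err->tool rz -0.0 now [521.1   6.6 136.6] [-3.141e+00 -2.000e-03  3.098e+00] [-0.17  0.48  0.09  2.14 -0.09  0.52  1.51] [ 0.8 -0.1 -0.3] 5.45
```

The ball's image position matches a lever angle of about 0.73, so the lever is in float. Now I press the table down.

To row units: 6 mm is 0.096, 4 mm is 0.064.

jog_arm --ticks '[0,0,0.096,0,0,0,0,0,0.096,0,0,0,0,0,0.096,0,0,0,0,0,0.096,0,0,0,0,0,0.096,0,0,0,0,0,0.096,0,0,0,0,0,0.096,0,0,0,0,0,0.096,0,0,0,0,0,0.096,0,0,0,0,0,0.064,0,0,0]'

```text
time_s: 6.7
eef_pos: [522.6, 6.6, 80.6]
eef_rot: [3.142, -0.001, 3.097]
contact_force: [-2.2, 0.2, 9.7]
grip_width: 0.3
gripper_force: 4.7
```

jog_arm --ticks '[0,0,0.064,0,0,0,0,0,0.064,0,0,0,0,0,0.048,0,0,0,0,0,0,0,0,0]'

```text
time_s: 7.2
eef_pos: [522.6, 6.6, 71.9]
eef_rot: [3.141, -0.001, 3.097]
contact_force: [-6.9, 0.4, 30.1]
grip_width: -0.1
gripper_force: 15.0
```

The table is home: the tip stopped at z = 71.9 with 30 N. I'll raise, open the fingers, turn 90° and move to the box's left side.

To row units: -50 mm is -0.8, -30 mm is -0.48.

jog_arm --ticks '[0,0,-0.32,0,0,0,0,0,-0.8,0,0,0,0,0,-0.48,0,0,0]'

```text
time_s: 7.58
eef_pos: [524.2, 6.7, 171.0]
eef_rot: [3.141, 0.004, 3.097]
contact_force: [0.5, 0.4, -0.3]
grip_width: 0.2
gripper_force: 0.0
```

jog_arm --ticks '[0,0,0,0,0,3.49,0,0,0,0,0,3.49,0,0,0,0,0,3.49,0,0,0,0,0,3.49,0,0,0,0,0,3.49,0,0,0,0,0,3.49,0,0,0,0,0,3.49,0,0,0,0,0,3.49,0,0,0,0,0,3.49,0.8,-0.016,0,0,0,0,0.8,-0.016,0,0,0,0,0.8,-0.016,0,0,0,0,0.8,-0.016,0,0,0,0,0.8,-0.016,0,0,0,0,0.88,-0.016,0,0,0,0]' --jaw 85

```text
time_s: 9.45
eef_pos: [530.6, 313.2, 169.1]
eef_rot: [3.141, -0.001, 1.527]
contact_force: [0.2, 0.2, -0.5]
grip_width: 85.0
gripper_force: 0.0
```

```bash
python3 - <<'E'
from h import *
im=arm.read_camera("top")[:,:,::-1];cv2.imwrite("pics/t2.png",cv2.resize(im[160:320,80:360],None,fx=2.8,fy=2.8))
go(529.6,306.9,78,1.527)
E
```

```text
tool d [-18.7   0.3  90.4] yaw err->tool rz 0.011 now [529.7 324.9 168.6] [ 3.14  -0.008  1.538] [-1.01  0.6   0.56  1.92 -0.47  0.75 -0.2 ] [ 0.1  7.8 -0.6] 9.5
```

View pics/t2.png

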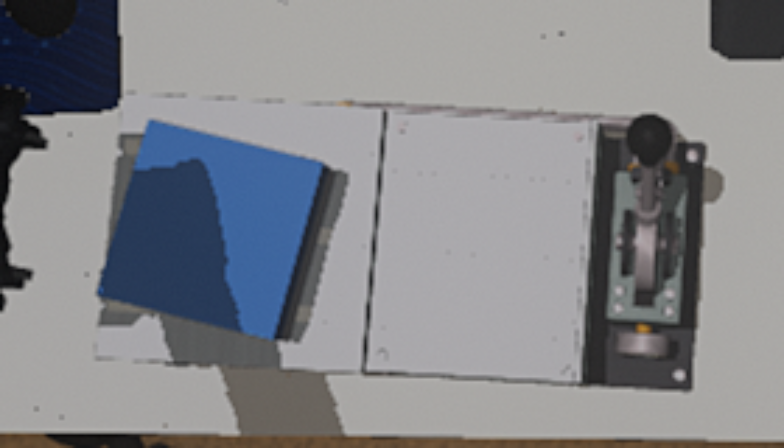

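The table is flush and the lever ball has moved back to crop pixel (650,138). The box is still in place and the gripper is left of the deck. Now I lower it.

To row units: 30 mm is 0.48, 25 mm is 0.4.

jog_arm --ticks '[0,0,0.48,0,0,0,0,0,0.48,0,0,0,0,0,0.4,0,0,0,0,0,0.08,0,0,0,0,0,0,0,0,0]'

```text
time_s: 10.12
eef_pos: [530.9, 311.8, 78.9]
eef_rot: [3.141, -0.0, 1.527]
contact_force: [-0.4, 0.8, 0.1]
grip_width: 85.5
gripper_force: 0.0
```

```bash
python3 -c "
from h import *;go(529.6,306.9,78,1.527)"
```

```text
tool d [-5.  -1.1  0.9] yaw err->tool rz 0.0 now [530.9 311.8  78.9] [ 3.141 -0.     1.527] [-0.92  0.71  0.47  1.97 -0.56  0.59 -0.12] [-0.4  0.8  0.1] 10.125
```

To row units: -10 mm is -0.16, -8 mm is -0.128.

jog_arm --ticks '[-0.16,0,0,0,0,0,-0.16,0,0,0,0,0,-0.128,0,0,0,0,0,-0.128,0,0,0,0,0,-0.128,0,0,0,0,0,-0.128,0,0,0,0,0,-0.128,0,0,0,0,0,-0.128,0,0,0,0,0,-0.128,0,0,0,0,0,-0.128,0,0,0,0,0,-0.128,0,0,0,0,0,-0.128,0,0,0,0,0]'

```text
time_s: 11.62
eef_pos: [526.2, 211.2, 78.2]
eef_rot: [3.142, 0.0, 1.527]
contact_force: [-0.5, 2.3, -0.4]
grip_width: 85.1
gripper_force: 1.1
```

jog_arm --ticks '[-0.128,0,0,0,0,0,-0.128,0,0,0,0,0,-0.128,0,0,0,0,0,-0.128,0,0,0,0,0,-0.128,0,0,0,0,0,-0.128,0,0,0,0,0,-0.128,0,0,0,0,0,-0.128,0,0,0,0,0,-0.128,0,0,0,0,0,-0.128,0,0,0,0,0,-0.128,0,0,0,0,0,-0.128,0,0,0,0,0,-0.128,0,0,0,0,0,0,0,0,0,0,0]'

```text
time_s: 13.38
eef_pos: [521.1, 105.7, 78.1]
eef_rot: [-3.141, 0.002, 1.525]
contact_force: [-0.5, 0.1, 0.1]
grip_width: 85.0
gripper_force: 0.0
```

```bash
python3 - <<'E'
from h import *
im=arm.read_camera("top")[:,:,::-1];cv2.imwrite("pics/t3.png",cv2.resize(im[160:320,80:360],None,fx=2.8,fy=2.8))
go(*(l2w((519.6,7.1,-.0433),(0,68,78))),1.527)
E
```

```text
tool d [-30.9   3.1   0.1] yaw err->tool rz -0.002 now [520.9 106.   78. ] [-3.140e+00  2.000e-03  1.525e+00] [-0.57  0.63  0.4   2.16 -0.55  0.45  0.21] [-0.9 -0.3 -0.2] 13.425
```

View pics/t3.png

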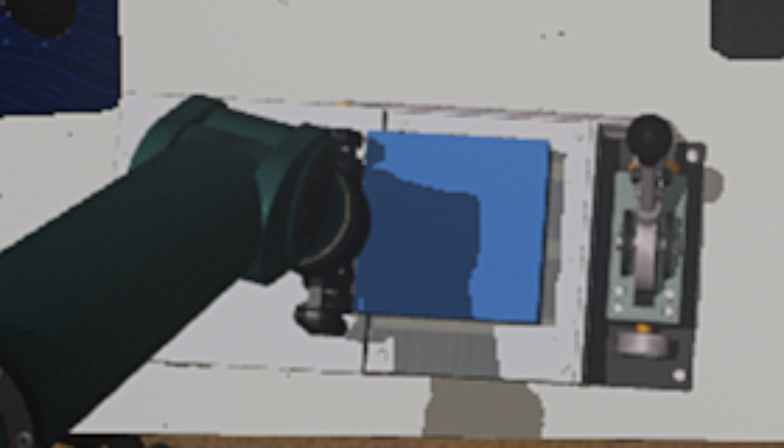

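The box is square and half onto the table, about 30 mm from the stop. I'll push it gently the rest of the way.

jog_arm --ticks '[-0.096,0,0,0,0,0,-0.096,0,0,0,0,0,-0.096,0,0,0,0,0,-0.096,0,0,0,0,0,-0.048,0,0,0,0,0]'

```text
time_s: 14.05
eef_pos: [520.4, 80.4, 78.3]
eef_rot: [-3.141, 0.0, 1.527]
contact_force: [-0.2, 0.6, -1.1]
grip_width: 85.2
gripper_force: 0.8
```

jog_arm --ticks '[-0.048,0,0,0,0,0,-0.048,0,0,0,0,0,0,0,0,0,0,0]'

```text
time_s: 14.42
eef_pos: [520.5, 77.7, 78.5]
eef_rot: [-3.141, -0.003, 1.527]
contact_force: [-0.5, 5.5, -0.4]
grip_width: 85.2
gripper_force: 3.2
```

```bash
python3 -c "
from h import *
go(*(l2w((519.6,7.1,-.0433),(0,68,78))),1.527)"
```

```text
tool d [-2.5  2.1  0.5] yaw err->tool rz 0.0 now [520.5  77.7  78.5] [-3.141e+00 -3.000e-03  1.527e+00] [-0.51  0.62  0.38  2.17 -0.54  0.44  0.26] [-0.5  5.5 -0.4] 14.425
```

jog_arm --ticks '[-0.032,0,0,0,0,0,-0.032,0,0,0,0,0,0,0,0,0,0,0]'

```text
time_s: 14.8
eef_pos: [520.5, 77.7, 78.6]
eef_rot: [-3.14, -0.008, 1.528]
contact_force: [0.5, 13.8, 1.6]
grip_width: 85.0
gripper_force: 6.8
```

The box is hard against the stop: force rose to 14 N with no movement. I'll back off and look.

jog_arm --ticks '[0.096,0,0,0,0,0,0.32,0,0,0,0,0,0.48,0,0,0,0,0,0,0,-0.8,0,0,0,0,0,-0.8,0,0,0,0.8,0,0,0,0,0,0.8,0,0,0,0,0,0.8,0,0,0,0,0,0.8,0,0,0,0,0,0,0,0,0,0,0,0,0,0,0,0,0,0,0,0,0,0,0]'

```text
time_s: 16.3
eef_pos: [531.6, 324.3, 178.4]
eef_rot: [3.141, 0.001, 1.524]
contact_force: [0.4, 0.6, 0.0]
grip_width: 85.2
gripper_force: 0.0
```

```bash
python3 - <<'E'
from h import *
im=arm.read_camera("top")[:,:,::-1];cv2.imwrite("pics/t4.png",cv2.resize(im[160:320,80:360],None,fx=2.8,fy=2.8))
im=arm.read_camera("scene")[:,:,::-1];cv2.imwrite("pics/s4.png",cv2.resize(im[150:430,150:490],None,fx=2.1,fy=2.1))
p=(519.6,7.1,-.0433)
for q in((67,57,122),(67,-77,122),(-67,-77,122),(-67,57,122)): print(((proj("top",l2w(p,q))[0]-[80,160]+.5)*2.8-.5).round(0))
E
```

```text
[405. 144.]
[587. 154.]
[576. 336.]
[391. 326.]
```

View pics/t4.png

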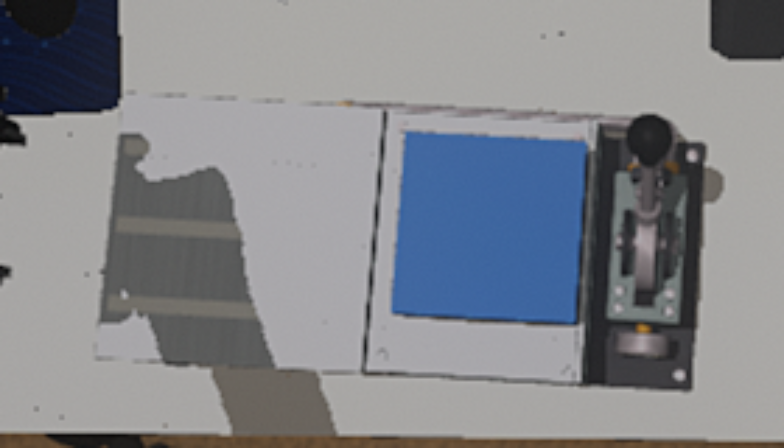

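View pics/s4.png

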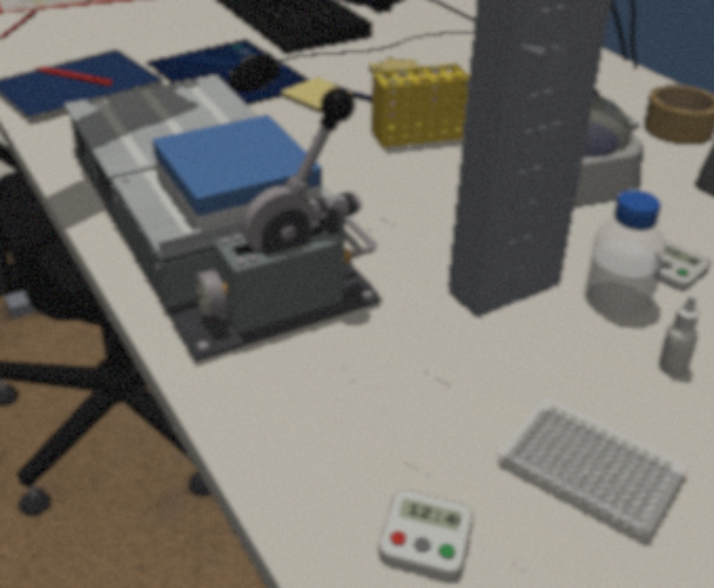

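The box is square on the table and against the stop, with the near corners at (393,313) and (577,325). It sits about 9 mm off centre, well inside the table. The lever is in float, and the timer and well plate haven't moved. Handing in.

```bash
python3 -c "
from workcell import arm;print(arm.finish_job())"
```

```text
the job is handed in; nothing more can be done
None
```

I handed the job in at about 16 s: the lever is in float, the table is fully down, the box sits square against the stop lip (about 9 mm off centre along the lip), and the timer and well plate were not touched; the hand-in call gave no verdict.

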